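Clear the jammed vial chute

TASK

A yellow-lidded specimen jar has been dropped into the vial chute by mistake and is jammed against the blue guides: lift it out so that the amber vials behind it advance to the outlet, and stand the jar upright in the red reject tray. Then take the first amber vial that has arrived at the outlet, stand it upright in the green tray, and leave the other two vials standing in the chute, advanced to the end stop. Do not tip over the jar or any vial on the way, and do not shift the loose things standing around.

Things in the scene. Friction and masses are not known exactly. Their poses are not given: they have to be found in the camera images.
- chute: Fixed vial feed chute, aluminium base 68 x 313 mm. Its lane runs along its own y and feeds to -y (robot's right when unturned; turned up to 0.25 rad); x is across. Origin: underside, on the lane's centre line; base from y = -148 to +165 mm. Lane floor at z = 8 mm. Grey rails on both sides (x = 16.5 to 23 mm, top z = 38 mm). Smooth, low friction.
- guides (a point): Point midway between the two blue guides, at their top edge: (0, -73, 64) mm in the chute's frame. They stand on both sides of the lane from y = -92 to -54 mm, inner faces x = +-19 mm, outer (with steel brackets) x = +-26.5 mm.
- outlet (a point): Point on the lane floor where the middle of the first vial comes to stand against the blue end stop: (0, -120, 8) mm in the chute's frame. Stop face at y = -137.5 mm, stop top at z = 66 mm. A vial standing here can be gripped from above by its cap, across the lane, above the rails. The centrifuge (190 mm tall) stands behind the trays: front knobs from x = 0.51 m, sides at y = -0.05 and 0.155 m.
- follower (a joint): Black spring-loaded follower behind the last vial (top at z = 66 mm of the chute). It pushes the row to the outlet by itself with 0.75 to 1 N, up to 0.13 m/s; no need to touch it. Value in m, about 0 at the start, grows towards the outlet, about 0.15 when only two vials are left and stand at the outlet.
- jar: Off-white specimen jar with yellow screw lid, 70 mm high, about 50 g; body diameter 44 mm, lid 48 mm from 49 to 70 mm up. Origin: centre of its underside. Too wide for the lane, it starts upright on top of the grey rails (z = 38, y = -42 mm in the chute), pressed by the vials against the ends of the blue guides. Its lid is above all these and can be gripped across the lane.
- vial_1: First of three alike amber vials with white caps, 62 mm high, about 40 g, smooth glass (friction 0.2): body diameter 29 mm, cap diameter 34 mm from 49 to 62 mm above its origin. Origin at the centre of its underside. Starts upright in the lane right behind the jar and slides to the outlet within about 2 s once the jar is out.
- vial_2: Second amber vial, same as vial_1, right behind it in the lane; arrives at the outlet after vial_1 has been lifted out.
- vial_3: Third amber vial, same as vial_1, between vial_2 and the follower.
- reject_tray: Fixed shallow red tray, 110 x 110 mm outside, rim 14 mm high, walls and floor 4 mm thick. Origin at the centre of its underside. Red and green trays swap places.
- batch_tray: Fixed shallow green tray of the same shape and size as the red one. Origin at the centre of its underside.
- stain_jar: Bystander: red stain jar with black lid, diameter 48 mm, 96 mm high, loose. Origin at the centre of its underside.
- dropper: Bystander: brown dropper bottle, diameter 32 mm, 82 mm high, loose. Origin at the centre of its underside.
- lens_hood: Bystander: black rubber lens hood, 42 x 50 x 71 mm, loose. Origin at the centre of its underside.
Mind the look-alikes: they are no part of the job. What is shaped like the vial_1 but purple is not meant.

How it is judged:
On the way, in this order (a step that is already met when the one before it is completed fails the run):
1. the jar is lifted clear above the vials and guides (z of jar in the frame of chute above 0.072 m), for 0.1 s.
2. the first vial has advanced to the outlet (horizontal distance between vial_1 and outlet below 0.008 m and linear speed of vial_1 below 0.03 m/s), for 0.2 s.
3. the jar stands in the red tray (x of jar in the frame of reject_tray between -0.045 and 0.045 m and y of jar in the frame of reject_tray between -0.045 and 0.045 m and z of jar in the frame of reject_tray below 0.008 m and angle between jar's own z axis and vertical below 0.1 rad), for 0.2 s.
At the end, for the whole second after the job is handed in: The jar stands upright (within 0.1 rad) on the floor of the red tray and vial_1 likewise on the floor of the green tray (both wholly inside the rim); vial_2 stands upright in the lane within 8 mm of the outlet point with vial_3 upright right behind it (within 45 mm of the outlet point); all at rest (all of step 3 and x of vial_1 in the frame of batch_tray between -0.045 and 0.045 m and y of vial_1 in the frame of batch_tray between -0.045 and 0.045 m and z of vial_1 in the frame of batch_tray below 0.008 m and angle between vial_1's own z axis and vertical below 0.1 rad and horizontal distance between vial_2 and outlet below 0.008 m and angle between each of vial_2, vial_3's own z axis and vertical below 0.15 rad and z of each of vial_2, vial_3 in the frame of chute below 0.014 m and horizontal distance between vial_3 and outlet below 0.045 m and linear speed of each of jar, vial_1, vial_2, vial_3 below 0.02 m/s); the robot touches nothing.
It fails at once if the jar is knocked over (tilted more than 0.7 rad) (angle between jar's own z axis and vertical above 0.7 rad).
It fails at once if a vial is knocked over (tilted more than 0.7 rad) (angle between any of vial_1, vial_2, vial_3's own z axis and vertical above 0.7 rad).
It fails at once if vial_2 or vial_3 leaves the lane (z of any of vial_2, vial_3 in the frame of chute above 0.05 m).
It fails at once if a bystander is moved more than 20 mm (distance of any of stain_jar, dropper, lens_hood from where it was at the start of the episode above 0.02 m).
It also fails if it takes over 64 s, if anything falls off the work surface, if the arm or the gripper's body presses on something with over 40 N, if the wrist force passes 120 N, or if a joint passes its speed limit or range.

ROBOT

A 6-joint arm with a two-finger parallel gripper is mounted at the origin on a cart in front of the work surface, level with it; the furniture and walls round the work are solid. World frame = base frame: x ahead of the robot, y to its left, z up, the work surface at z = 0. Lengths are in m, angles in rad, forces in N, time in s.
With the tool pointing down it reaches from about 0.325 to 0.9 m from the base axis. Payload 6.1 kg.
Tool frame: the origin (TCP) lies midway between the tips of the shut fingers; the grasp point (between the pads) lies 19 mm behind it; z points along the fingers, y is the line along which they close (so a half turn about z gives the same grasp; the last joint's range is limited). The gripper opens to 85 mm and grips with 20 to 120 N. Pads are 22 mm wide; open, the fingers measure 114 mm over their backs; the gripper's body (76 mm by 85 mm) begins 54 mm behind the grasp point. The pads swing forward as they close: fully open they stand 13 mm farther back than shut.
Start: joints at [1.042, 0.22, 1.526, -0, 1.395, -0.126], TCP at [0.245, 0.575, 0.231] pointing down, gripper open.
Joint ranges: [-2.98, 2.98], [-0.91, 2.08], [0.09, 2.57], [-1.24, 4.39], [0.2, 2.65], [-2.68, 2.68]. Speed limits (rad/s): [2.57, 2.57, 3.01, 3.14, 3.14, 3.14].

INTERFACE

Orientations are given as [roll, pitch, yaw] about the fixed x, y, z axes, in that order (R = Rz(yaw) Ry(pitch) Rx(roll)).
In Python, from plant import movep, move_l, set_joints, gripper_to, hold, inverse_kinematics, observe, get_image, get_calibration, Unreachable, job_done gives the robot as it stands. Calls block until the motion is done:
- movep(position, orientation): joint-space move of the TCP to a pose.
- move_l(position, feed=0.15, rotation=None, max_force=None): straight line of the TCP; rotation=None keeps the orientation; feed is the mean speed in m/s. With max_force (N) it stops when the force on the tool has changed by that much, and returns True; else False.
- set_joints(angles): joint-space move.
- gripper_to(opening, f_grip=None): finger opening in m; f_grip is the grip in N (None keeps the last); returns when the fingers have stopped.
- hold(seconds).
- inverse_kinematics(position, orientation): joint angles nearest the present ones, or None.
- observe(): the state.
- get_image(name): name is "scene" or "side" or "wrist"; returns (picture, depth): 400x640x3 uint8, red, green, blue; 400x640 float32, m along the optical axis (not along the pixel's ray), 0 where there is no reading.
- get_calibration(name): a dict with "intrinsics" (3x3 intrinsics, pixels), "world_from_camera" (4x4, takes a point from camera to world coordinates). Camera axes: x right, y down, z forward; pixel columns grow to the right and rows downward; lengths in m; the calibration is good to about 2 mm. A picture is of the moment at which its call begins: read the wrist's pose just before it. get_calibration takes no time and is no camera call; for the wrist camera it gives the pose at the moment of the call.
A pose or a line that the arm cannot do raises Unreachable and nothing moves.
- job_done(): hands the job in; it is judged then, once.
The state is a dict: "time_s": time; "q": joint angles; "joint_velocities": joint speeds; "joint_torque": joint torques, N m; "eef_pos": TCP position; "tcp_rot": TCP orientation; "ft_force": force on the tool from outside, world axes, zero at the start; "torque": the same for the moment, N m; "opening": finger opening in m; "grasp_force": force on a finger pad.
Only numpy, scipy, OpenCV 4.12 (cv2) and the standard library are available. Lean on these libraries where they do the work, as an engineer would, in place of code of your own. Each camera call takes 0.05 s, during which the arm holds its last target. There are 200 camera calls.

## Working session

There is one attempt and no reset: what is moved stays moved. The work goes in short steps, each a Python script; the robot and the scene stay as the last script left them, time stands still between calls to the robot, and variables do not carry over. Pictures are saved under pics/ and viewed, at most 10 in all, crops included, and the job is handed in when it is done.

```bash
ls; mkdir -p pics
python3 - <<'E'
from plant import *
import numpy as np,cv2
for n in("scene","side"):
    im,d=get_image(n);c=get_calibration(n)
    np.savez(f"pics/{n}.npz",im=im,d=d,K=c["intrinsics"],T=c["world_from_camera"])
    cv2.imwrite(f"pics/{n}.png",im[:,:,::-1]); print(n,np.round(c["world_from_camera"],3).tolist(),c["intrinsics"])
print(observe()["time_s"],observe()["tcp_rot"])
E
```

```text
pics
scene [[0.515, -0.348, 0.783, -0.391], [-0.857, -0.233, 0.46, -0.361], [0.023, -0.908, -0.418, 0.571], [0.0, 0.0, 0.0, 1.0]] [[368.59787361   0.         314.89061306]
 [  0.         368.59787361 197.32777905]
 [  0.           0.           1.        ]]
side [[-0.274, -0.42, 0.865, -0.63], [-0.962, 0.127, -0.243, 0.516], [-0.008, -0.898, -0.439, 0.65], [0.0, 0.0, 0.0, 1.0]] [[480.8472403    0.         321.66506735]
 [  0.         480.8472403  199.22153309]
 [  0.           0.           1.        ]]
0.1 [-3.13986734e+00 -2.10622895e-04  2.73879912e+00]
```

View pics/scene.png

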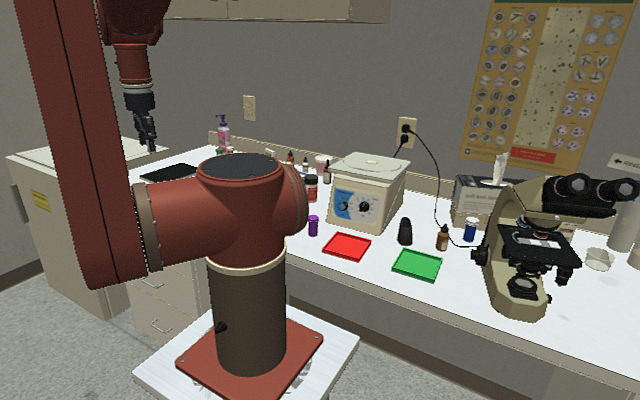

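View pics/side.png

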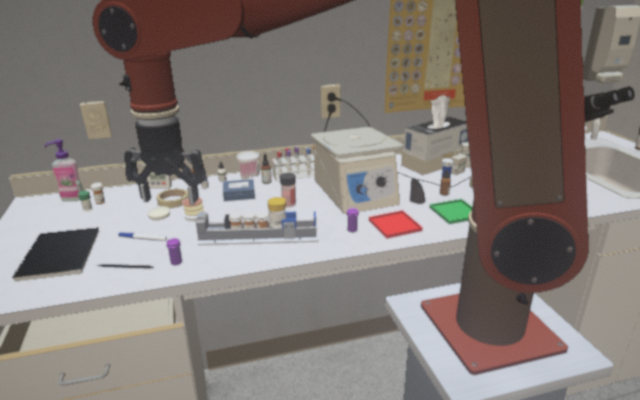

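The side view shows the chute from (200,230) to (315,230). The yellow-lidded jar is at (277,208), with the blue guide at (289,225) to its right and white caps at (230-260,223). Look-alikes are the banded jar at (193,207), the purple vials at (352,220) and (174,251), and the stain jar at (288,190). The choice for the jar is the yellow lid at (277,208). The red tray is at (395,224) and the green tray at (455,210).

```bash
cat > h.py <<'E'
import numpy as np,cv2
def ray(uv,K,T,z):
    "pixels -> world points on the plane at height z"
    uv=np.atleast_2d(uv).astype(float)
    d=np.c_[uv,np.ones(len(uv))]@np.linalg.inv(K).T@T[:3,:3].T
    return T[:3,3]+d*((z-T[2,3])/d[:,2])[:,None]
def cloud(d,K,T):
    v,u=np.mgrid[:d.shape[0],:d.shape[1]]
    p=np.stack([u,v,np.ones_like(u)],-1)@np.linalg.inv(K).T*d[...,None]
    return p@T[:3,:3].T+T[:3,3]
E
python3 - <<'E'
from h import *
for n in("scene","side"):
    f=np.load(f"pics/{n}.npz");im,d,K,T=[f[k] for k in("im","d","K","T")]
    P=cloud(d,K,T);h=cv2.cvtColor(im,cv2.COLOR_RGB2HSV)
    for nm,lo,hi in[("red",(0,200,150),(4,255,255)),("green",(55,150,60),(80,255,255)),("yellow",(18,150,130),(28,255,255)),("blue",(105,90,60),(122,255,255)),("purple",(130,100,50),(155,255,255))]:
        m=cv2.inRange(h,lo,hi)
        k,l,s,c=cv2.connectedComponentsWithStats(m)
        for i in range(1,k):
            if s[i,4]>40:
                q=P[(l==i)&(d>0)]
                print(n,nm,s[i,4],c[i].round(),np.median(q,0).round(3),q.min(0).round(3),q.max(0).round(3))
f=np.load("pics/side.npz");P=cloud(f["d"],f["K"],f["T"])
for u,v in[(277,204),(230,222),(240,222),(262,222),(200,230),(288,180),(418,190),(446,186),(205,238),(310,240),(193,200)]:print(u,v,P[v,u].round(3))
cv2.imwrite("pics/crop.png",cv2.resize(f["im"][150:270,150:480,::-1],None,fx=2.4,fy=2.4,interpolation=2))
E
```

```text
scene red 45 [333. 240.] [0.444 0.063 0.005] [0.375 0.04  0.002] [0.483 0.069 0.015]
scene green 1068 [417. 265.] [ 0.455 -0.186  0.005] [ 0.394 -0.241  0.001] [ 0.511 -0.13   0.016]
scene yellow 74 [ 41. 202.] [ 0.317  1.589 -0.227] [ 0.314  1.529 -0.254] [ 0.322  1.662 -0.204]
scene blue 204 [341. 203.] [0.533 0.088 0.086] [0.51  0.059 0.038] [0.551 0.114 0.12 ]
scene blue 149 [469. 233.] [ 0.66  -0.277  0.03 ] [ 0.654 -0.289  0.003] [ 0.673 -0.262  0.059]
scene purple 175 [313. 225.] [0.432 0.128 0.043] [0.423 0.118 0.006] [0.455 0.146 0.064]
side blue 323 [356. 187.] [0.536 0.089 0.09 ] [0.505 0.053 0.042] [0.55  0.112 0.12 ]
side blue 79 [290. 217.] [0.475 0.295 0.058] [0.433 0.282 0.043] [0.483 0.321 0.066]
side purple 76 [ 60. 151.] [0.868 0.895 0.155] [0.859 0.882 0.143] [0.881 0.906 0.192]
side purple 49 [352. 212.] [0.432 0.133 0.061] [0.423 0.122 0.055] [0.45  0.145 0.064]
side purple 67 [172. 243.] [0.406 0.594 0.061] [0.396 0.58  0.052] [0.422 0.603 0.064]
277 204 [0.444 0.332 0.108]
230 222 [0.488 0.45  0.052]
240 222 [0.483 0.424 0.051]
262 222 [0.458 0.371 0.055]
200 230 [0.486 0.527 0.042]
288 180 [0.618 0.266 0.093]
418 190 [ 0.547 -0.113  0.041]
446 186 [ 0.564 -0.218  0.033]
205 238 [0.485 0.517 0.017]
310 240 [0.413 0.256 0.008]
193 200 [0.214 0.529 0.255]
```

View pics/crop.png

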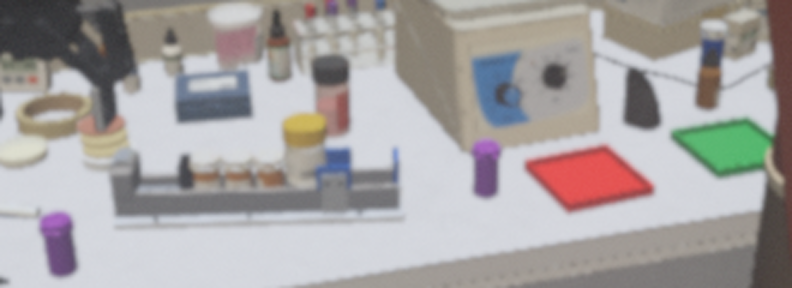

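Crop confirms the choice: yellow lid on the off-white body, in the chute and behind the blue guides. Next I look from the wrist.

Run:
```python
from plant import *
import numpy as np,cv2
def snap(n):
    c=get_calibration("wrist");im,d=get_image("wrist")
    np.savez(f"pics/{n}.npz",im=im,d=d,K=c["intrinsics"],T=c["world_from_camera"]);cv2.imwrite(f"pics/{n}.png",im[:,:,::-1])
    print(n,np.round(c["world_from_camera"],3).tolist(),observe()["eef_pos"],observe()["time_s"])
movep([0.44,0.12,0.36],[np.pi,0,1.39]);hold(.2);snap("w_tray")
movep([0.45,0.33,0.32],[np.pi,0,1.39]);hold(.2);snap("w_chute")
a=np.hstack([cv2.imread(f"pics/{n}.png") for n in("w_tray","w_chute")]);cv2.imwrite("pics/w.png",cv2.resize(a,(800,250),interpolation=3))
```

```text
w_tray [[0.984, -0.173, -0.048, 0.451], [-0.18, -0.948, -0.263, 0.186], [0.0, 0.268, -0.963, 0.502], [0.0, 0.0, 0.0, 1.0]] [0.43992789 0.12049734 0.35978887] 2.2083
w_chute [[0.983, -0.177, -0.047, 0.462], [-0.183, -0.947, -0.263, 0.394], [0.002, 0.267, -0.964, 0.463], [0.0, 0.0, 0.0, 1.0]] [0.45066175 0.32884617 0.32075455] 3.325
```

View pics/w.png

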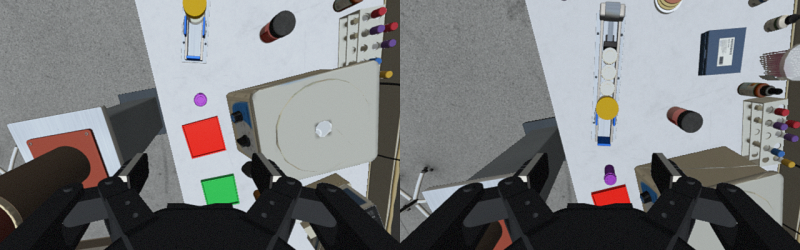

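Left: red tray at (203,137), green tray at (219,190), purple look-alike at (200,100). Right: yellow lid at (606,107), white caps at (610,58-90), blue stop at about (604,146).

Run:
```python
from h import *
def ld(n):
    f=np.load(f"pics/{n}.npz");im,d,K,T=[f[k] for k in("im","d","K","T")]
    return im,d,K,T,cloud(d,K,T),cv2.cvtColor(im,cv2.COLOR_RGB2HSV)
def big(m):
    k,l,s,c=cv2.connectedComponentsWithStats(m);i=1+s[1:,4].argmax();return l==i
im,d,K,T,P,h=ld("w_tray")
for nm,lo,hi in[("red",(0,200,100),(4,255,255)),("green",(55,150,60),(80,255,255))]:
    m=big(cv2.inRange(h,lo,hi)); q=P[m&(d>0)]
    r=cv2.minAreaRect(q[:,:2].astype(np.float32)); print(nm,r,np.median(q,0).round(3),q.min(0).round(3),q.max(0).round(3))
im,d,K,T,P,h=ld("w_chute")
m=big(cv2.inRange(h,(18,130,80),(30,255,255)));q=P[m];q=q[q[:,2]>.1]
v,u=np.nonzero(m&(P[...,2]>.1));(c,rad)=cv2.minEnclosingCircle(np.c_[u,v].astype(np.float32))
print("lid",np.median(q,0).round(4),q.min(0).round(3),q.max(0).round(3),c,rad,ray(c,K,T,.108))
reg=(abs(P[...,0]-.47)<.1)&(P[...,1]>.18)&(P[...,1]<.6)
rl=reg&(P[...,2]>.034)&(P[...,2]<.042)&(h[...,1]<60);q=P[rl]
for it in range(4):
    mu=q.mean(0);vv=np.linalg.svd(q[:,:2]-mu[:2],full_matrices=False)[2][0];vv=vv*np.sign(vv[1])
    a=(q[:,:2]-mu[:2])@[vv[1],-vv[0]];q=q[abs(a-np.median(a))<.027]
r=cv2.minAreaRect(q[:,:2].astype(np.float32))
print("rails",len(q),r,"yaw",np.arctan2(-vv[0],vv[1]),"pct",np.percentile(a,[1,50,99]),mu)
b=reg&(h[...,0]>100)&(h[...,0]<125)&(h[...,1]>120)
k,l,s,cc=cv2.connectedComponentsWithStats(b.astype(np.uint8))
for i in range(1,k):
    if s[i,4]>15:q=P[l==i];print("blue",s[i,4],cc[i].round(),np.median(q,0).round(3),q.min(0).round(3),q.max(0).round(3))
w=(reg&(P[...,2]>.066)&(P[...,2]<.075)&(h[...,1]<70)&(h[...,2]>150)).astype(np.uint8)
k,l,s,cc=cv2.connectedComponentsWithStats(w)
for i in range(1,k):
    if s[i,4]>15:q=P[l==i];print("white",s[i],np.median(q,0).round(3),q.min(0).round(3),q.max(0).round(3))
```

```text
red ((0.43318846821784973, 0.012995358556509018), (0.10626693814992905, 0.1074085682630539), 5.276219367980957) [0.433 0.011 0.004] [ 0.376 -0.044  0.   ] [0.49  0.071 0.016]
green ((0.4477744698524475, -0.05563189089298248), (0.10717009752988815, 0.3683021068572998), 2.5117886066436768) [ 0.456 -0.181  0.004] [ 0.398 -0.239 -0.   ] [0.509 0.129 0.434]
lid [0.4668 0.3321 0.1078] [0.444 0.308 0.1  ] [0.489 0.394 0.463] (331.3823547363281, 173.0) 18.242719650268555 [[0.46710622 0.33192696 0.108     ]]
rails 723 ((0.4639941453933716, 0.37439680099487305), (0.2842511236667633, 0.03322603926062584), 74.30923461914062) yaw -0.24796714757243496 pct [-0.00488231 -0.00058907  0.02159003] [0.46677587 0.40993965 0.03776166]
blue 47 [314. 191.] [0.438 0.301 0.064] [0.434 0.29  0.056] [0.441 0.316 0.065]
blue 43 [342. 194.] [0.478 0.29  0.063] [0.475 0.279 0.054] [0.482 0.299 0.065]
blue 275 [326. 226.] [0.445 0.238 0.048] [0.429 0.231 0.012] [0.462 0.394 0.463]
white [326   2  34  23 266] [0.516 0.522 0.074] [0.496 0.507 0.066] [0.537 0.536 0.075]
white [321  16   7   7  22] [0.492 0.519 0.067] [0.488 0.516 0.066] [0.496 0.522 0.067]
white [324  76  24  26 488] [0.493 0.436 0.069] [0.477 0.42  0.067] [0.508 0.452 0.072]
white [322 104  24  24 454] [0.485 0.403 0.069] [0.469 0.387 0.066] [0.5   0.418 0.072]
white [321 130  23  23 417] [0.476 0.369 0.069] [0.46  0.353 0.067] [0.492 0.385 0.072]
```

Everything agrees: lid top at 0.108 m, caps at 0.069–0.070 m, spacing 34/38 mm, and the stop lies where predicted from the jar (yaw -0.248). Now I pick the jar.

Run:
```python
from plant import *
import numpy as np,cv2
o=[np.pi,0,1.323]
s=lambda t:print(t,observe()["eef_pos"].round(4) if hasattr(observe()["eef_pos"],"round") else observe()["eef_pos"],round(observe()["opening"],4),observe()["grasp_force"],observe()["ft_force"],observe()["time_s"])
movep([.4667,.332,.17],o);move_l([.4667,.332,.074],feed=.1,max_force=8);s("down")
gripper_to(.03,f_grip=30);s("grip")
p=observe()["eef_pos"]
move_l([p[0],p[1],.2],feed=.12);s("up");hold(1.5);s("held")
c=get_calibration("wrist");im,d=get_image("wrist")
np.savez("pics/w2.npz",im=im,d=d,K=c["intrinsics"],T=c["world_from_camera"]);cv2.imwrite("pics/w2.png",im[:,:,::-1])
```

```text
down [0.4673 0.3323 0.0748] 0.0853 0.0 [ 0.34256535 -0.4470265  -0.35056065] 5.0833
grip [0.4672 0.3322 0.0747] 0.0472 30.760856866836548 [-0.19501978 -0.06652585  3.38793844] 5.5167
up [0.4665 0.3319 0.1988] 0.0471 31.42372190952301 [ 0.78567503 -0.26069001 -0.98006002] 6.7167
held [0.4672 0.3322 0.2   ] 0.0472 31.423950791358948 [ 0.27112385 -0.31743787 -0.95363504] 8.2167
```

View pics/w2.png

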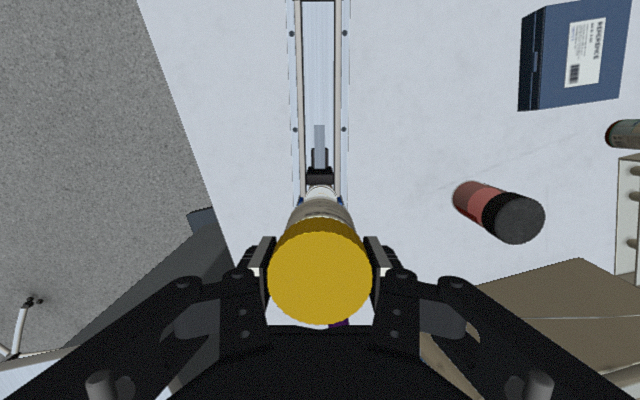

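The picture shows the jar upright in the fingers, with lid centre at (320,270). The follower has advanced to (320,170), behind white caps. Now I place the jar.

Run:
```python
from plant import *
import numpy as np,cv2
s=lambda t:print(t,np.round(observe()["eef_pos"],4),round(observe()["opening"],4),observe()["grasp_force"],np.round(observe()["ft_force"],2),observe()["time_s"])
move_l([.45,.30,.24],feed=.25);move_l([.425,.19,.24],feed=.25);move_l([.430,.012,.24],feed=.25);s("over")
move_l([.430,.012,.07],feed=.2);print(move_l([.430,.012,.0405],feed=.04,max_force=3));s("down")
gripper_to(.066);s("rel");move_l([.430,.012,.22],feed=.2)
movep([.432,.19,.30],[np.pi,0,1.323]);hold(.2);s("look")
c=get_calibration("wrist");im,d=get_image("wrist")
np.savez("pics/w3.npz",im=im,d=d,K=c["intrinsics"],T=c["world_from_camera"]);cv2.imwrite("pics/w3.png",im[:,:,::-1])
from h import *
P=cloud(d,c["intrinsics"],c["world_from_camera"]);h=cv2.cvtColor(im,cv2.COLOR_RGB2HSV)
m=cv2.inRange(h,(18,130,80),(30,255,255))>0
q=P[m&(P[...,2]>.05)&(P[...,2]<.1)&(P[...,1]<.1)];print("lid",np.median(q,0),q.min(0),q.max(0))
w=((abs(P[...,0]-.46)<.05)&(P[...,1]>.2)&(P[...,1]<.4)&(P[...,2]>.066)&(P[...,2]<.075)&(h[...,1]<70)&(h[...,2]>150)).astype(np.uint8)
k,l,st,cc=cv2.connectedComponentsWithStats(w)
for i in range(1,k):
    if st[i,4]>15:q=P[l==i];print("white",st[i],np.median(q,0).round(4),q.min(0).round(3),q.max(0).round(3))
```

```text
over [0.4301 0.013  0.2398] 0.0474 31.434996128082275 [ 0.17  0.11 -0.38] 10.0917
True
down [0.4293 0.0122 0.0406] 0.0477 31.721209287643433 [0.84 0.48 4.08] 11.7917
rel [0.4283 0.0122 0.0399] 0.0661 0.0 [ 0.8  -0.11 -0.82] 12.1167
look [0.4319 0.1886 0.2989] 0.0661 0.0 [-0.41  0.53  0.05] 14.1667
lid [0.42944847 0.01735514 0.07340383] [ 0.40576128 -0.21075363  0.05375588] [0.56880777 0.03573073 0.07586887]
white [307  51  26  28 582] [0.4659 0.3218 0.0694] [0.45  0.306 0.066] [0.482 0.338 0.072]
white [309  81  25  27 536] [0.4589 0.2883 0.0693] [0.443 0.272 0.066] [0.475 0.304 0.072]
white [306 110  25  26 497] [0.4472 0.2562 0.0693] [0.431 0.24  0.066] [0.463 0.272 0.072]
```

View pics/w3.png

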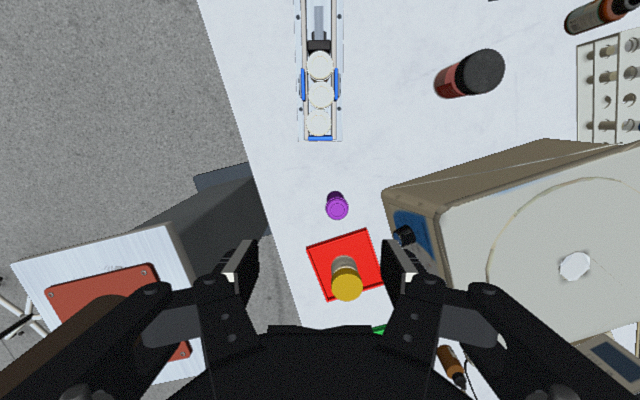

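The jar stands in the red tray (lid at (347,283), top at z = 0.0735 m). The first vial's cap at (318,123) measures (0.447, 0.256), matching the predicted outlet. Now I pick vial_1.

Run:
```python
from plant import *
import numpy as np,cv2
s=lambda t:print(t,np.round(observe()["eef_pos"],4),round(observe()["opening"],4),observe()["grasp_force"],np.round(observe()["ft_force"],2),observe()["time_s"])
x,y=.4474,.2563
movep([x,y,.16],[np.pi,0,1.323]);move_l([x,y,.08],feed=.15);print(move_l([x,y,.044],feed=.06,max_force=5));s("down")
gripper_to(.02,f_grip=30);s("grip");z=observe()["eef_pos"][2]
move_l([x,y,.24],feed=.1);s("up")
c=get_calibration("wrist");im,d=get_image("wrist");cv2.imwrite("pics/w4.png",im[:,:,::-1])
if observe()["opening"]>.03:
    move_l([.42,.17,.24],feed=.25);move_l([.42,-.05,.24],feed=.25);move_l([.449,-.185,.24],feed=.25);s("over")
    print("target",z-.004)
    move_l([.449,-.185,.07],feed=.2);print(move_l([.449,-.185,z-.0045],feed=.03,max_force=3));s("placed")
    hold(.2)
```

```text
False
down [0.4474 0.2563 0.0439] 0.0655 0.0 [ 0.25 -0.32  0.07] 16.3167
grip [0.4478 0.2565 0.0446] 0.0332 29.754206836223602 [-0.56  0.35  3.66] 16.7083
up [0.4471 0.2562 0.2393] 0.0333 30.038060545921326 [-0.45 -0.55 -0.34] 18.8167
over [ 0.4488 -0.1836  0.2396] 0.0336 30.03804624080658 [-0.91  0.61 -0.96] 21.1083
target 0.04057169352212976
True
placed [ 0.4486 -0.1848  0.0406] 0.0332 30.402406454086304 [-0.15  0.74  3.41] 23.0333
```

View pics/w4.png

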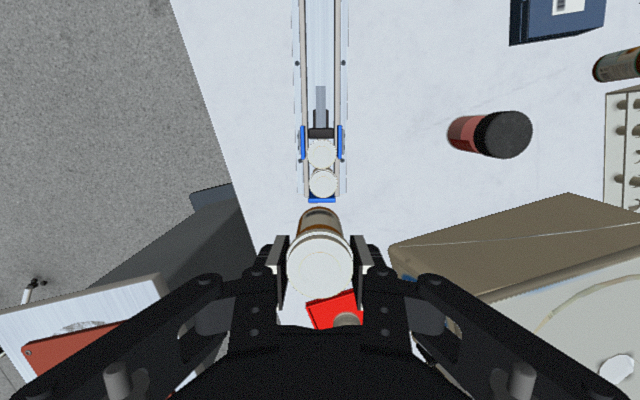

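The vial is held upright, and the other two have advanced to the stop (caps at (322,184) and (320,153)). Release, then check.

Run:
```python
from plant import *
from h import *
gripper_to(.055);move_l([.449,-.185,.2],feed=.12)
move_l([.42,-.03,.30],feed=.25)
def snap(n):
    hold(.2);c=get_calibration("wrist");im,d=get_image("wrist");cv2.imwrite(f"pics/{n}.png",im[:,:,::-1])
    P=cloud(d,c["intrinsics"],c["world_from_camera"]);h=cv2.cvtColor(im,cv2.COLOR_RGB2HSV);return im,P,h
im,P,h=snap("f1")
def whites(P,h,x,y,z0,z1):
    w=((abs(P[...,0]-x)<.06)&(abs(P[...,1]-y)<.07)&(P[...,2]>z0)&(P[...,2]<z1)&(h[...,1]<70)&(h[...,2]>120)).astype(np.uint8)
    k,l,st,cc=cv2.connectedComponentsWithStats(w)
    for i in range(1,k):
        if st[i,4]>30:q=P[l==i];print("white",st[i],np.median(q,0).round(4),q.min(0).round(3),q.max(0).round(3))
whites(P,h,.454,-.185,.05,.08)
movep([.432,.19,.30],[np.pi,0,1.323]);im2,P,h=snap("f2");whites(P,h,.45,.27,.06,.08)
q=P[(cv2.inRange(h,(18,130,80),(30,255,255))>0)&(P[...,2]>.05)&(P[...,2]<.1)&(abs(P[...,1]-.01)<.05)];print("lid",np.median(q,0))
cv2.imwrite("pics/f.png",cv2.resize(np.hstack([im,im2])[:,:,::-1],(800,250),interpolation=3))
print(observe()["time_s"])
```

```text
white [352 255  18  22 326] [ 0.4454 -0.1804  0.0648] [ 0.431 -0.201  0.053] [ 0.46  -0.168  0.068]
white [ 306   81   28   56 1127] [0.4543 0.274  0.0692] [0.434 0.238 0.06 ] [0.475 0.306 0.073]
lid [0.42923282 0.01778895 0.07340635]
27.3417
```

View pics/f.png

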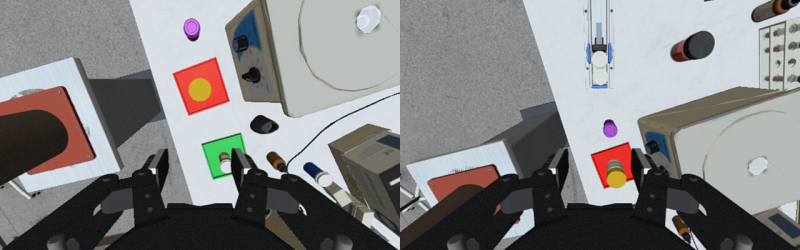

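The vial is upright in the green tray (about (225,162), cap top at 0.065–0.066 m). The jar is in the red tray, and the two remaining vials are at the stop.

```bash
python3 -c "
from plant import *
print(job_done())"
```

```text
the job is handed in; nothing more can be done
None
```

I handed the job in at about 27 s; the last camera check showed the jar upright in the red tray, vial_1 upright in the green tray, and vials 2 and 3 standing at the end stop, but no verdict came back.

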